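# Clamp a drawer front in the gluing jig

### The job

Slide the drawer front gently along the jig until its end is fully home against the end stop. Then turn the hold-down clamp's knob clockwise, letting your grip ride down with it as it sinks, until the foot meets the wood, nip it up about an eighth of a turn more so it is held firmly but not crushed, and let go. Do not push or pull hard on anything, and leave the other things on the bench alone.

Things in the scene. Friction and masses are not known exactly. Their poses are not given: they have to be found in the camera images.
- jig: Fixed plywood board 360 x 150 x 18 mm. Origin: bench level, under the clamp's screw axis; x along the channel to the end stop, z up. Board from x = -255 to 105 mm. Two dark guide strips (x -120 to 65, tops 38 mm above bench) leave a 64 mm channel centred on y = 0; the end stop's face is at x = 65 mm, top 46 mm above bench.
- jig_stop (a point): Middle of the end stop's face at its lower edge, on the board: 65 mm along the jig's x from its origin, 18 mm above the bench. Axes as the jig's.
- clamp: Fixed red hold-down clamp; origin and axes as the jig's. Vertical screw with bar knob on top and a rubber foot, 30 mm wide, below. Clockwise from above lowers knob and foot together 36 mm per turn (5.73 mm per rad); it stays where left. Turning takes about 0.30 N m with the foot free; 4.5 rad in all is enough. The foot starts 3 to 21 mm clear of the wood.
- clamp_arm (a point): Top of the red clamp arm on the screw axis, 123 mm above the bench; underside 97 mm. The arm is 34 mm wide and runs to a post on the jig's -y side (y -72 to -115 mm, x within 30 mm). The foot below it is sprung, 6 N per mm, 14 mm of give, and does not turn: on the wood each radian more adds about 34 N and 0.20 N m to the turning moment.
- beam (a joint): Upward give of the clamp's red arm under load along the screw (m, up positive): only 0.005 mm per N, far too little to see or measure. Grip the knob lightly enough and follow it down, so that the arm is never loaded hard.
- knob_grip (a point): Centre of the black bar knob, on the screw axis: 52 mm long (its x), 16 mm wide (y), 26 mm tall, this point half-way up, z up. It turns and sinks with the screw; its underside is 40 to 44 mm above the arm at the start and never below 10 mm. Grip it across its width from above.
- blank_mid (a point): Loose drawer front in the channel: brown wood 200 mm long (x, along the channel), 60 wide, edges 30 thick, about 0.3 kg; pale raised field 184 x 44 mm whose top, 34 to 48 mm above the underside, differs per piece and is not measured. Point: mid length and width, 15 mm above the underside. Starts 30 to 60 mm short of the stop; home at jig x = -35 mm.
- glue: yellow glue bottle with orange cap, 60 mm wide, 170 mm tall, standing; origin at its base. A bystander.
- hammer: hammer lying on the bench. A bystander.
- tape: yellow and black tape measure, 65 x 38 x 60 mm; origin at its base. A bystander.
- offcut: pale wood offcut 110 x 45 x 30 mm; origin at its underside. A bystander.
- spare_blank: a second drawer front like the one in the jig, lying on the bench outside the jig; origin at its underside. A bystander.
- cup: blue cup, 80 mm wide, 95 mm tall; origin at its base. A bystander.
- driver: screwdriver lying on the bench. A bystander.
Mind the look-alikes: they are no part of the job. Of the things that look like the clamp, the smallest one is meant.

How it is judged:
By the outcome, as a careful person would: the job done as asked, in the order asked, and still so for the second after the job is handed in, with the robot touching nothing.
It also fails if it takes over 72 s, if anything falls off the work surface, if the arm or the gripper's body presses on something with over 40 N, if the wrist force passes 120 N, or if a joint passes its speed limit or range.

### The arm

A 6-joint arm with a two-finger parallel gripper is mounted at the origin on the work surface. World frame = base frame: x ahead of the robot, y to its left, z up, the work surface at z = 0. Lengths are in m, angles in degrees, forces in N, time in s.
With the tool pointing down it reaches from about 0.3 to 0.75 m from the base axis. Payload 8.5 kg.
Tool frame: the origin (TCP) lies on the centre line of the jaws, within the pads' length; the fingertips stand 14 mm ahead of it and the grasp point (between the pads) lies 5 mm behind it; z points along the fingers, x is the direction in which the jaws open and shut, and the axes are right-handed (so a half turn about z gives the same grasp; the last joint's range is limited). The gripper opens to 85 mm and grips with 20 to 120 N. Pads are 22 mm wide; open, the fingers measure 114 mm over their backs; the gripper's body (76 mm by 85 mm) begins 54 mm behind the grasp point. The pads swing forward as they close: fully open they stand 13 mm farther back than shut.
Start: joints at [-81.263, 21.807, 74.336, -0, 83.858, -12.336], TCP at [0.198, -0.513, 0.245] pointing down, gripper open.
Joint ranges: [-178.18, 178.18], [-50.72, 133.34], [12.68, 142.11], [-81.47, 261.47], [9.98, 163.14], [-165.26, 165.26]. Speed limits (degrees/s): [136.94, 136.94, 180, 180, 180, 180].

### API

Orientations are given as a 3x3 rotation matrix whose columns are the frame's x, y, z axes.
In Python, from rig import * gives the robot as it stands.
- The arm moves only by the shell command python3 -m crank 'ROWS' [FORCE]. ROWS is JSON, one flat list of numbers, 7 for each row, row after row: the turn, a rotation vector about the world's x, y, z in rad, then the shift along the world's x, y, z in m, then the opening in per cent of the stroke, from 0 (shut) to 100 (fully open). A call has 1 to 20 rows; each row shifts and turns the commanded pose from where the row before left it; what a row does not reach is not made up. A row lasts 1/10 s, in which the tool goes at most 50 mm and 8.59 degrees, less where a joint would pass 70% of its speed; a pose out of reach is approached as far as the arm can. A call is refused whole if a number of a shift passes 0.05 or a number of a turn 0.15, either way. A call with a gripper value outside its range is refused whole. The fingers move at their own pace and stop on an object; FORCE is the grip in N (left out, the last holds). Time passes only in rows, so rows that do not move let the fingers close. It gives the time, the measured TCP pose, the force and the opening at its end, in the units of the state.
- observe(): the state, without advancing time (a new reading comes with each control period).
- get_image(name): name is "scene" or "top" or "wrist"; returns a dict with "frame" (480x640x3 uint8, red, green, blue), "fov_y" (degrees; the focal length in pixels is half the picture's height over the tangent of half this angle, whatever the lens; pixels are square), "cx", "cy" (the principal point, pixels), "world_to_cam" (4x4, takes a point from world to camera coordinates). Camera axes: x right, y up, looking along -z (the intrinsics and any distortion apply to the point x, -y, -z); pixel columns grow to the right and rows downward; lengths in m; the calibration is good to about 2 mm. The wrist camera is an equidistant fisheye: a pixel r from the principal point sees the ray r / f radians off the axis. A picture is of the moment at which its call begins. There is no depth.
- close_job(): hands the job in, once; it reports no verdict.
The state is a dict: "time_s": time; "q": joint angles; "qvel": joint speeds; "joint_efforts": joint torques, N m; "position": TCP position; "tool_rot": TCP orientation; "ft_force": force on the tool from outside, world axes, zero at the start; "wrist_torque": the same for the moment, N m; "grip_width": finger opening in m.
Only numpy, scipy, OpenCV 4.12 (cv2) and the standard library are available. Lean on these libraries where they do the work, as an engineer would, in place of code of your own. Each camera call takes 0.05 s, during which the arm holds its last target. There are 200 camera calls.

## Working session

There is one attempt and no reset: what is moved stays moved. The work goes in short steps, Python scripts to look and compute and a shell command to move; the robot and the scene stay as the last step left them, time stands still between calls to the robot, and variables do not carry over. Pictures are saved under pics/ and viewed, about 8 in all and at most 12, crops included, and the job is handed in when it is done.

```bash
mkdir -p pics; ls
python3 - <<'E'
from rig import *
import cv2
for n in ("scene","top"):
    d=get_image(n); cv2.imwrite(f"pics/{n}0.png",d["frame"][:,:,::-1])
    print(n,d["fov_y"],d["cx"],d["cy"],d["world_to_cam"])
print(observe())
E
```

```text
pics
scene 47.55269964365596 312.80081951608554 233.8979776655764 [[ 0.19685314  0.98030521 -0.0158284  -0.1151493 ]
 [-0.52152462  0.1183698   0.8449856   0.14542272]
 [ 0.83021739 -0.15808317  0.53455477 -1.91452491]
 [ 0.          0.          0.          1.        ]]
top 44.615434062968404 319.49173903282485 240.36327240623052 [[ 0.00219234 -0.99994753  0.01000677  0.03694615]
 [ 0.99710317  0.00294669  0.0760039  -0.50591412]
 [-0.0760294   0.00981116  0.99705731 -1.57095052]
 [ 0.          0.          0.          1.        ]]
{'time_s': 0.1, 'q': array([-8.12610291e+01,  2.18353309e+01,  7.43816026e+01, -1.46115889e-03,
        8.38561172e+01, -1.23360850e+01]), 'qvel': array([ 0.04252611, -0.15000985, -0.19997058,  0.14138196, -0.04256322,
       -0.02948882]), 'joint_efforts': array([ 3.38226797e-03, -4.49223804e+01, -2.31655544e+01, -3.26516465e-04,
        3.59168873e-03,  4.06171438e-06]), 'position': array([ 0.1977242 , -0.51295559,  0.24478334]), 'tool_rot': array([[ 3.59593032e-01, -9.33109213e-01, -2.18772304e-04],
       [-9.33108400e-01, -3.59593013e-01,  1.25632225e-03],
       [-1.25095485e-03, -2.47626450e-04, -9.99999187e-01]]), 'ft_force': array([-0.35483529, -0.96863326, -0.15673534]), 'wrist_torque': array([-0.04414566,  0.03416002, -0.01971877]), 'grip_width': 0.08483485954529892}
```

View pics/scene0.png

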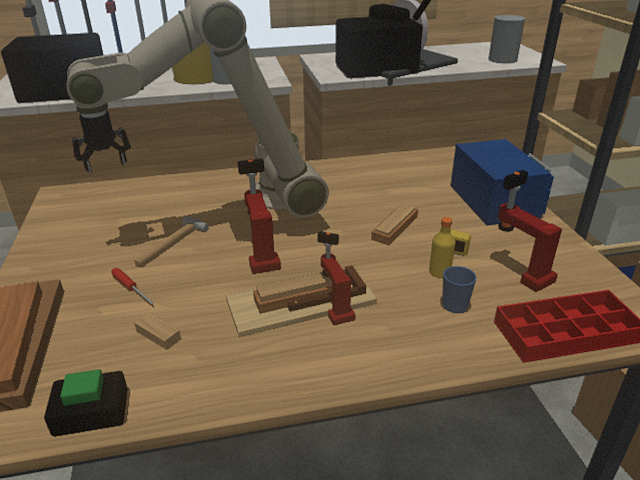

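View pics/top0.png

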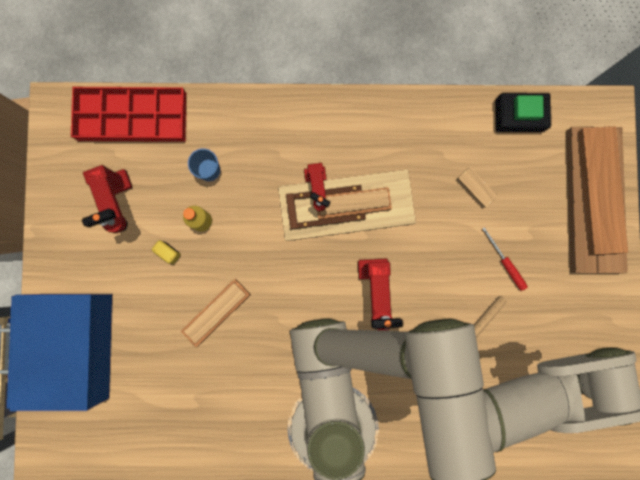

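The scene view shows the small clamp on the jig (knob ~(328,238)) and two larger look-alike clamps (knobs ~(250,165), (515,180)). In the top view the jig board runs from (280,212) to (412,195), the small clamp's knob is near (319,201) with the post towards +x, and the stop is to the left (+y).

```bash
cat > h.py <<'E'
from rig import *
import cv2, numpy as np
def cam(n):
    d=get_image(n); W=np.array(d["world_to_cam"]); f=240/np.tan(np.radians(d["fov_y"])/2)
    return d["frame"],W,f,d["cx"],d["cy"],n
def ray(c,u,v):
    _,W,f,cx,cy,n=c; a,b=(u-cx)/f,(v-cy)/f
    if n=="wrist":
        r=np.hypot(a,b); s=np.sin(r)/max(r,1e-9); d=np.array([a*s,-b*s,-np.cos(r)])
    else: d=np.array([a,-b,-1.])
    R=W[:3,:3]; return -R.T@W[:3,3], R.T@d
def onz(c,u,v,z):
    o,d=ray(c,u,v); return o+d*(z-o[2])/d[2]
def pix(c,P):
    _,W,f,cx,cy,n=c; p=W[:3,:3]@np.asarray(P)+W[:3,3]; x,y,z=p[0],-p[1],-p[2]
    if n=="wrist":
        r=np.hypot(x,y); t=np.arctan2(r,z)/max(r,1e-9); return cx+f*t*x,cy+f*t*y
    return cx+f*x/z,cy+f*y/z
def tri(A,B):
    M=sum((np.eye(3)-np.outer(d,d)/(d@d)) for o,d in (A,B)); 
    b=sum((np.eye(3)-np.outer(d,d)/(d@d))@o for o,d in (A,B)); return np.linalg.solve(M,b)
E
python3 - <<'E'
from h import *
t=cam("top"); s=cam("scene")
a=cv2.resize(t[0][150:335,265:425],None,fx=4,fy=4,interpolation=cv2.INTER_CUBIC)[:600]
b=cv2.resize(s[0][220:340,215:385],None,fx=4,fy=4,interpolation=cv2.INTER_CUBIC)
cv2.imwrite("pics/t1.png",a[:,:,::-1]);cv2.imwrite("pics/s1.png",b[:,:,::-1])
E
```

```text
(no output)
```

View pics/t1.png

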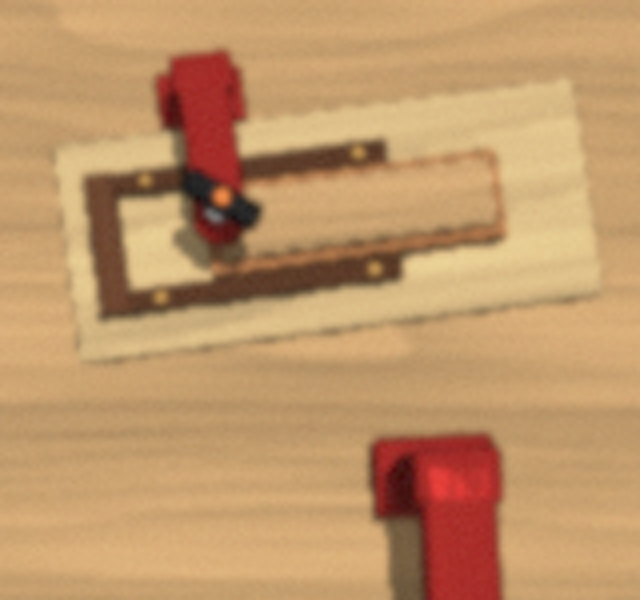

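View pics/s1.png

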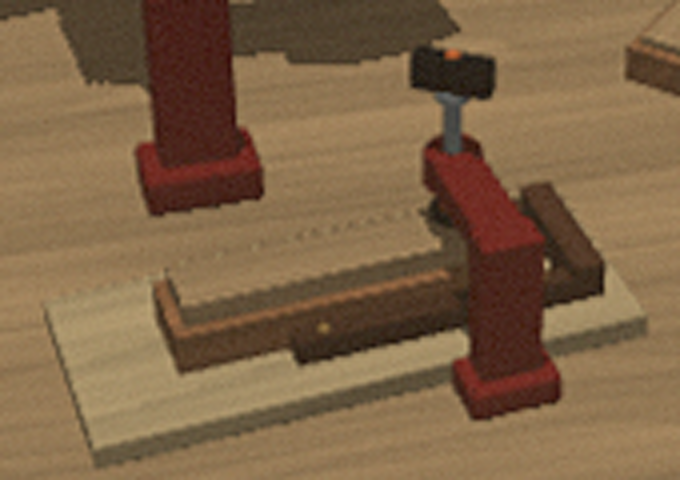

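The crops show: board corners in the top crop at (57,150), (571,82), (600,292), (84,360); knob cap at (222,197), with the bar from (186,182) to (258,214). In the scene crop the cap is at (453,56), and the blank's far end is exposed beyond the strips.

Run:
```python
from h import *
t=cam("top"); s=cam("scene")
T=lambda x,y:(x/4+265-.4,y/4+150-.4); S=lambda x,y:(x/4+215-.4,y/4+220-.4)
C=[onz(t,*T(*p),.018) for p in((57,150),(571,82),(600,292),(84,360))]
for c in C: print("corner",c.round(4))
m=np.mean(C,0); ex=(C[0]+C[3]-C[1]-C[2]); ex/=np.linalg.norm(ex); ez=np.array([0,0,1]);ex[2]=0; ey=np.cross(ez,ex)
print("len",np.linalg.norm(C[0]-C[1]),np.linalg.norm(C[0]-C[3]))
O=m+ex*.075; O[2]=0
print("O",O,"ex",ex,"yaw",np.degrees(np.arctan2(ex[1],ex[0])))
k=tri(ray(t,*T(222,197)),ray(s,*S(453,56))); print("knobcap",k, "in jig",(k-O)@ex,(k-O)@ey)
a,b=[onz(t,*T(*p),k[2]) for p in((186,182),(258,214))]; d=a-b
print("bar len",np.linalg.norm(d),"bar yaw",np.degrees(np.arctan2(d[1],d[0])))
for p in((495,150),(504,240)):
    e=onz(t,*T(*p),.048)-O; print("blank end jig",e@ex,e@ey)
# tall clamp
o=observe(); print(o["position"],o["tool_rot"].round(3))
```

```text
corner [0.6518 0.1498 0.018 ]
corner [ 0.7004 -0.2029  0.018 ]
corner [ 0.5553 -0.2214  0.018 ]
corner [0.5077 0.1304 0.018 ]
len 0.3560333843252104 0.14537479779832221
O [0.59364318 0.03828611 0.        ] ex [-0.13526731  0.99080914  0.        ] yaw 97.77407717575157
knobcap [0.59427196 0.03861374 0.19013412] in jig 0.00023956596934093024 -0.0006673235454622366
bar len 0.04806407678904656 bar yaw 66.0574177355304
blank end jig -0.19034385400158843 -0.028749273976606777
blank end jig -0.18768042600902785 0.03238779807975119
[ 0.19772297 -0.51313148  0.24510849] [[ 0.36  -0.933 -0.   ]
 [-0.933 -0.36   0.001]
 [-0.001 -0.    -1.   ]]
```

```bash
python3 - <<'E'
from h import *
t=cam("top"); s=cam("scene")
k=tri(ray(t,388,323),ray(s,251,165)); print("tall knob",k)
print("tall post base",onz(t,375,270,.0), onz(t,375,270,.2))
O=np.array([.5936,.0383,0]);ex=np.array([-.1353,.9908,0])
print(O-.225*ex)
E
python3 -m crank '[0,0,0.096,0.0305,0.0235,0,0,0,0,0.096,0.0305,0.0235,0,0,0,0,0.096,0.0305,0.0235,0,0,0,0,0.096,0.0305,0.0235,0,0,0,0,0.096,0.0305,0.0235,0,0]'
```

```text
tall knob [ 0.29858813 -0.11515081  0.25481795]
tall post base [ 0.42619519 -0.11437911  0.        ] [ 0.42105111 -0.09340854  0.2       ]
[ 0.6240425 -0.18463    0.       ]
time_s: 0.9
position: [0.3513, -0.3946, 0.2454]
tool_rot: [[0.752, -0.659, 0.0], [-0.659, -0.752, -0.0], [0.0, 0.0, -1.0]]
ft_force: [-0.1, -0.5, 0.5]
grip_width: 0.0122
```

```bash
python3 -c "
from rig import *;o=observe();print(o['q'],o['position'])"
python3 -m crank '[0,0,0.096,0.0305,0.0235,0,0,0,0,0.096,0.0305,0.0235,0,0,0,0,0.096,0.0305,0.0235,0,0,0,0,0.096,0.0305,0.0235,0,0,0,0,0.096,0.0305,0.0235,0,0,0,0,0.096,0.0305,0.0235,0,0,0,0,0.096,0.0305,0.0235,0,0,0,0,0.096,0.0305,0.0235,0,0,0,0,0.096,0.0305,0.0235,0,0,0,0,0,0,0,-0.03,0,0,0,0,0,0,-0.03,0,0,0,0,0,0,-0.03,0,0,0,0,0,0,0,0]'
python3 -c "
from rig import *;o=observe();print(o['q'],o['position'])"
```

```text
[-6.11727967e+01  1.96196410e+01  7.77428581e+01  1.09974640e-03
  8.26285155e+01 -1.99640444e+01] [ 0.35130462 -0.39460292  0.24541268]
time_s: 2.2
position: [0.6232, -0.1834, 0.1512]
tool_rot: [[0.99, 0.141, -0.007], [0.141, -0.99, 0.004], [-0.007, -0.005, -1.0]]
ft_force: [-0.2, 0.4, 0.3]
grip_width: 0.0001
[-2.68155480e+01  3.61460122e+01  6.50494004e+01 -9.39923702e-04
  7.92798619e+01 -3.48977087e+01] [ 0.62321076 -0.18336505  0.15117563]
```

```bash
python3 -m crank '[0,0,0,0,0,-0.025,0,0,0,0,0,0,-0.025,0,0,0,0,0,0,-0.025,0,0,0,0,0,0,-0.02,0,0,0,0,0,0,-0.01,0,0,0,0,0,0,-0.006,0,0,0,0,0,0,0,0,0,0,0,0,0,0,0]'
python3 - <<'E'
from h import *
w=cam("wrist");cv2.imwrite("pics/w1.png",w[0][:,:,::-1])
s=cam("scene"); cv2.imwrite("pics/s2.png",cv2.resize(s[0][200:340,205:385],None,fx=4,fy=4,interpolation=cv2.INTER_CUBIC)[:,:,::-1])
o=observe();print(o['ft_force'],o['position'])
E
```

```text
time_s: 3.0
position: [0.6253, -0.1845, 0.0456]
tool_rot: [[0.99, 0.141, 0.002], [0.141, -0.99, -0.001], [0.002, 0.001, -1.0]]
ft_force: [0.3, 0.5, -0.7]
grip_width: -0.0002
[ 0.24887804 -0.62154798 -0.23370941] [ 0.6252097  -0.184405    0.04545046]
```

View pics/s2.png

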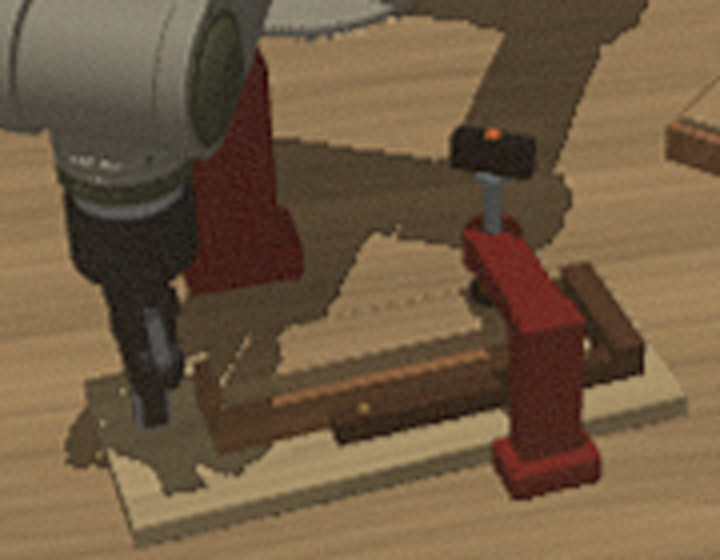

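The gripper is shut and stands on the channel line about 25 mm behind the blank's free end, with nothing in the way. I push along the channel.

```bash
python3 -m crank '[0,0,0,-0.0007,0.005,-0.002,0,0,0,0,-0.0007,0.005,-0.002,0,0,0,0,-0.0007,0.005,0,0,0,0,0,-0.0004,0.003,0,0,0,0,0,-0.0004,0.003,0,0,0,0,0,-0.0004,0.003,0,0,0,0,0,-0.0004,0.003,0,0,0,0,0,-0.0004,0.003,0,0,0,0,0,-0.0004,0.003,0,0]'
python3 -m crank '[0,0,0,-0.0004,0.003,0,0,0,0,0,-0.0004,0.003,0,0,0,0,0,-0.0004,0.003,0,0,0,0,0,-0.0004,0.003,0,0,0,0,0,-0.0004,0.003,0,0,0,0,0,-0.0004,0.003,0,0,0,0,0,-0.0004,0.003,0,0,0,0,0,-0.0004,0.003,0,0]'
```

```text
time_s: 4.0
position: [0.6203, -0.1512, 0.0404]
tool_rot: [[0.99, 0.14, 0.0], [0.14, -0.99, -0.0], [0.0, 0.0, -1.0]]
ft_force: [-0.1, -2.2, -1.1]
grip_width: 0.0002
time_s: 4.8
position: [0.6171, -0.127, 0.0404]
tool_rot: [[0.99, 0.141, 0.0], [0.141, -0.99, -0.0], [0.0, 0.0, -1.0]]
ft_force: [0.6, -2.8, 0.9]
grip_width: 0.0
```

```bash
python3 -m crank '[0,0,0,-0.0003,0.002,0,0,0,0,0,-0.0003,0.002,0,0,0,0,0,-0.0003,0.002,0,0,0,0,0,-0.0003,0.002,0,0,0,0,0,-0.0003,0.002,0,0,0,0,0,-0.0003,0.002,0,0,0,0,0,-0.0003,0.002,0,0]'
python3 -m crank '[0,0,0,-0.0001,0.001,0,0,0,0,0,-0.0001,0.001,0,0,0,0,0,-0.0001,0.001,0,0]'
python3 -m crank '[0,0,0,-0.0001,0.001,0,0,0,0,0,-0.0001,0.001,0,0]'
```

```text
time_s: 5.5
position: [0.615, -0.1131, 0.0404]
tool_rot: [[0.99, 0.141, 0.0], [0.141, -0.99, -0.0], [0.0, 0.0, -1.0]]
ft_force: [0.6, -3.4, 1.8]
grip_width: -0.0002
time_s: 5.8
position: [0.6147, -0.1102, 0.0404]
tool_rot: [[0.99, 0.141, 0.0], [0.141, -0.99, -0.0], [0.0, 0.0, -1.0]]
ft_force: [0.3, -2.9, 2.6]
grip_width: -0.0003
time_s: 6.0
position: [0.6145, -0.1082, 0.0404]
tool_rot: [[0.99, 0.14, 0.0], [0.14, -0.99, -0.0], [0.0, 0.0, -1.0]]
ft_force: [0.1, -2.9, 2.0]
grip_width: -0.0003
```

```bash
python3 -m crank '[0,0,0,-0.0001,0.0007,0,0,0,0,0,0,0.0003,0,0]'
python3 -m crank '[0,0,0,-0.0001,0.0007,0,0,0,0,0,0,0.0003,0,0]'
python3 -m crank '[0,0,0,-0.0001,0.0007,0,0,0,0,0,0,0.0003,0,0]'
```

```text
time_s: 6.2
position: [0.6143, -0.1071, 0.0403]
tool_rot: [[0.99, 0.141, -0.0], [0.141, -0.99, 0.0], [-0.0, -0.0, -1.0]]
ft_force: [0.4, -3.7, 1.9]
grip_width: -0.0001
time_s: 6.4
position: [0.6143, -0.1068, 0.0403]
tool_rot: [[0.99, 0.141, 0.0], [0.141, -0.99, -0.001], [-0.0, 0.001, -1.0]]
ft_force: [-0.1, -7.2, 2.2]
grip_width: -0.0002
time_s: 6.6
position: [0.6143, -0.1067, 0.0404]
tool_rot: [[0.99, 0.14, 0.0], [0.14, -0.99, -0.003], [0.0, 0.003, -1.0]]
ft_force: [-0.7, -10.9, 0.7]
grip_width: 0.0001
```

```bash
python3 -m crank '[0,0,0,0.0007,-0.005,0,0,0,0,0,0.0007,-0.005,0,0,0,0,0,0,0,0.02,0,0,0,0,0,0,0.05,50,0,0,0,0,0,0.05,50,0,0,0,0,0,0.05,50,0,0,0,0,0,0.05,50,0,0,0.148,-0.001,0.01,0.01,50,0,0,0.148,-0.002,0.016,0,50,0,0,0.148,-0.002,0.016,0,50,0,0,0.148,-0.002,0.016,0,50,0,0,0.148,-0.002,0.016,0,50,0,0,0.148,-0.002,0.016,0,50,0,0,0.148,-0.002,0.016,0,50,0,0,0.148,-0.002,0.016,0,50,0,0,0.148,-0.002,0.016,0,50,0,0,0.148,-0.002,0.016,0,50]'
python3 -m crank '[0,0,0.148,0,0,0,50,0,0,0.148,0,0,0,50,0,0,0.148,0,0,0,50,0,0,0.148,0,0,0,50,0,0,0.148,0,0,0,50,0,0,0.148,0,0,0,50,0,0,0.148,0,0,0,50,0,0,0,0,0,0,50,0,0,0,0,0,0,50,0,0,0,0,0,0,50]'
python3 - <<'E'
from h import *
w=cam("wrist");cv2.imwrite("pics/w2.png",w[0][:,:,::-1])
o=observe();print(o['q'],o['position'],np.degrees(np.arctan2(o['tool_rot'][1,0],o['tool_rot'][0,0])))
for n,z in (("cap",.19),): print(pix(w,[.5943,.0386,z]))
E
```

```text
time_s: 8.3
position: [0.5961, 0.0398, 0.2699]
tool_rot: [[-0.057, 0.998, -0.001], [0.998, 0.057, 0.001], [0.001, -0.001, -1.0]]
ft_force: [-0.3, -0.4, 0.1]
grip_width: 0.0427
time_s: 9.3
position: [0.5965, 0.0389, 0.2702]
tool_rot: [[-0.884, 0.468, -0.0], [0.468, 0.884, 0.0], [0.001, 0.0, -1.0]]
ft_force: [-0.4, 0.2, 0.0]
grip_width: 0.0427
[-7.61150799e+00  2.58751881e+01  6.35737301e+01  4.99490563e-03
  9.05682596e+01 -1.59719412e+02] [0.59650061 0.0388538  0.27023282] 152.10795255297666
(np.float64(320.28153427592656), np.float64(261.982328495672))
```

View pics/w2.png

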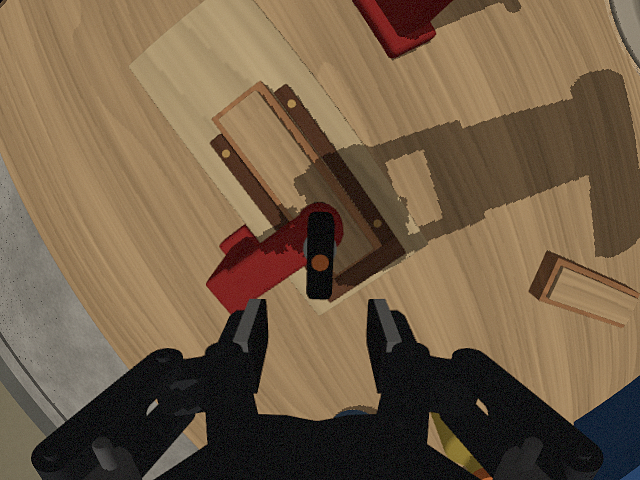

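The wrist view shows the knob cap at (320,262), exactly where predicted, with the bar from (321,213) to (319,298), almost square to the jaws. The blank's near end now reaches the end stop.

Run:
```python
from h import *
w=cam("wrist")
a,b=onz(w,321,214,.190),onz(w,319.3,298,.190); d=a-b
print(a,b,np.linalg.norm(d),np.degrees(np.arctan2(d[1],d[0]))%180, (a+b)/2)
g=cv2.cvtColor(w[0],cv2.COLOR_RGB2GRAY)[215:296,290:350]; m=(g<45)
for r in range(5,80,12): 
    x=np.where(m[r])[0]; print(r+215,x.min()+290,x.max()+290)
O=np.array([.5936,.0383,0]);ex=np.array([-.1353,.9908,0])
for z in(.048,):
  for p in((214,121),(262,82)): e=onz(w,*p,z)-O; print("blank free end x",e@ex)
```

```text
[0.58050773 0.01307573 0.19      ] [0.60579184 0.0591629  0.19      ] 0.05256722574464443 61.25016305108683 [0.59314978 0.03611932 0.19      ]
220 292 341
232 290 343
244 291 338
256 303 332
268 307 349
280 307 349
292 306 331
blank free end x -0.130785322639328
blank free end x -0.13221693446702323
```

```bash
cat > st.py <<'E'
from rig import *
import numpy as np
o=observe();R=o['tool_rot']
print('t%.1f'%o['time_s'],'p',o['position'].round(4),'yaw %.2f'%np.degrees(np.arctan2(R[1,0],R[0,0])),'F',o['ft_force'].round(1),'M',o['wrist_torque'].round(3),'w %.4f'%o['grip_width'])
E
python3 -m crank '[0,0,0,-0.003,-0.001,-0.005,50,0,0,0,0,0,-0.02,50,0,0,0,0,0,-0.03,50,0,0,0,0,0,-0.025,50,0,0,0,0,0,-0.01,50,0,0,0,0,0,-0.005,50,0,0,0,0,0,0,50,0,0,0,0,0,0,50]' 40; python3 st.py
python3 - <<'E'
from h import *
w=cam("wrist");cv2.imwrite("pics/w3.png",w[0][:,:,::-1])
E
```

```text
time_s: 10.2
position: [0.594, 0.0377, 0.1764]
tool_rot: [[-0.885, 0.466, 0.002], [0.466, 0.885, -0.0], [-0.002, 0.001, -1.0]]
ft_force: [0.2, 0.5, 0.5]
grip_width: 0.0426
t10.2 p [0.594  0.0377 0.1764] yaw 152.23 F [0.2 0.5 0.5] M [-0.011  0.039  0.047] w 0.0426
```

View pics/w3.png

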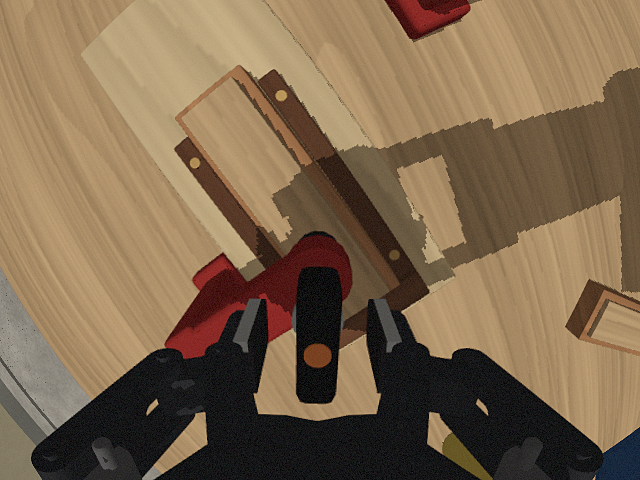

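The knob (centre ~(318,345)) is midway between the jaw tips (267 and 368), so it is well centred; I close.

```bash
python3 -m crank '[0,0,0,0,0,0,30,0,0,0,0,0,0,20,0,0,0,0,0,0,10,0,0,0,0,0,0,0,0,0,0,0,0,0,0,0,0,0,0,0,0,0]' 40; python3 st.py
python3 -m crank '[0,0,0,0,0,0,0]'>/dev/null; python3 st.py;python3 -m crank '[0,0,0,0,0,0,0]'>/dev/null; python3 st.py
```

```text
time_s: 10.85
position: [0.5939, 0.0377, 0.1761]
tool_rot: [[-0.885, 0.466, 0.002], [0.466, 0.885, -0.0], [-0.002, 0.001, -1.0]]
ft_force: [-0.7, 0.6, 6.1]
grip_width: 0.0189
t10.8 p [0.5939 0.0377 0.1761] yaw 152.23 F [-0.7  0.6  6.1] M [-0.007  0.041 -0.018] w 0.0189
t10.9 p [0.5939 0.0377 0.1761] yaw 152.23 F [-1.  -0.3  5.4] M [-0.084  0.066  0.005] w 0.0192
t11.1 p [0.5939 0.0377 0.1761] yaw 152.23 F [-0.5  0.3  5.5] M [-0.031  0.053 -0.026] w 0.0190
```

```bash
python3 -m crank '[0,0,-0.06,0,0,-0.00034,0]'>/dev/null; python3 st.py;python3 -m crank '[0,0,-0.06,0,0,-0.00034,0]'>/dev/null; python3 st.py;python3 -m crank '[0,0,-0.06,0,0,-0.00034,0]'>/dev/null; python3 st.py;python3 -m crank '[0,0,0,0,0,0,0]'>/dev/null; python3 st.py
```

```text
t11.2 p [0.5939 0.0378 0.1759] yaw 148.78 F [-1.1 -0.3  6.7] M [-0.024  0.127  0.305] w 0.0195
t11.2 p [0.5939 0.0378 0.1756] yaw 145.26 F [-0.2 -0.5  6. ] M [-0.032  0.129  0.27 ] w 0.0188
t11.3 p [0.5939 0.0378 0.1752] yaw 141.81 F [-0.9 -0.6  7.3] M [-0.036  0.122  0.274] w 0.0190
t11.4 p [0.5939 0.0377 0.1752] yaw 141.85 F [-0.7 -0.   8.1] M [-0.013  0.137  0.122] w 0.0191
```

```bash
python3 -m crank '[0,0,-0.1,0,0,-0.0005,0]'>/dev/null; python3 st.py;python3 -m crank '[0,0,-0.1,0,0,-0.0005,0]'>/dev/null; python3 st.py;python3 -m crank '[0,0,-0.1,0,0,-0.0005,0]'>/dev/null; python3 st.py;python3 -m crank '[0,0,-0.1,0,0,-0.0006,0]'>/dev/null; python3 st.py;python3 -m crank '[0,0,-0.1,0,0,-0.0006,0]'>/dev/null; python3 st.py;python3 -m crank '[0,0,-0.1,0,0,-0.0006,0]'>/dev/null; python3 st.py;python3 -m crank '[0,0,-0.1,0,0,-0.0006,0]'>/dev/null; python3 st.py;python3 -m crank '[0,0,-0.1,0,0,-0.0006,0]'>/dev/null; python3 st.py
```

```text
t11.6 p [0.5939 0.0378 0.1747] yaw 136.15 F [-0.5  0.2  6.6] M [-0.084  0.1    0.25 ] w 0.0189
t11.7 p [0.5938 0.0378 0.1741] yaw 130.27 F [-0.4  0.   5.3] M [-0.006  0.131  0.321] w 0.0191
t11.8 p [0.5938 0.0378 0.1736] yaw 124.53 F [-0.8  0.   5.4] M [-0.029  0.071  0.296] w 0.0189
t11.8 p [0.5938 0.0378 0.173 ] yaw 118.80 F [-1.  -0.   5.3] M [-0.07   0.101  0.333] w 0.0191
t11.9 p [0.5938 0.0378 0.1724] yaw 113.07 F [-1.7  0.6  6.5] M [0.027 0.07  0.294] w 0.0189
t12.1 p [0.5938 0.0378 0.1718] yaw 107.34 F [-0.5  0.7  5.6] M [-0.03   0.198  0.286] w 0.0193
t12.2 p [0.5938 0.0378 0.1713] yaw 101.61 F [-1.   0.9  6.5] M [0.043 0.202 0.305] w 0.0190
t12.2 p [0.5938 0.0379 0.1707] yaw 95.88 F [-1.7  0.7  6. ] M [0.041 0.231 0.221] w 0.0189
```

```bash
python3 -m crank '[0,0,-0.1,0,0,-0.0006,0]'>/dev/null; python3 st.py;python3 -m crank '[0,0,-0.1,0,0,-0.0006,0]'>/dev/null; python3 st.py;python3 -m crank '[0,0,-0.1,0,0,-0.0005,0]'>/dev/null; python3 st.py;python3 -m crank '[0,0,-0.1,0,0,-0.0006,0]'>/dev/null; python3 st.py;python3 -m crank '[0,0,-0.1,0,0,-0.0006,0]'>/dev/null; python3 st.py;python3 -m crank '[0,0,-0.1,0,0,-0.0006,0]'>/dev/null; python3 st.py
python3 - <<'E'
from h import *
s=cam("scene"); cv2.imwrite("pics/s3.png",cv2.resize(s[0][225:325,255:385],None,fx=6,fy=6,interpolation=cv2.INTER_CUBIC)[:,:,::-1])
E
```

```text
t12.3 p [0.5938 0.0379 0.1701] yaw 90.16 F [-1.   0.4  6.2] M [-0.009  0.144  0.292] w 0.0188
t12.4 p [0.5938 0.0379 0.1695] yaw 84.42 F [-0.5 -0.5  7.4] M [0.064 0.171 0.267] w 0.0190
t12.6 p [0.5938 0.0379 0.1689] yaw 78.70 F [-0.4  1.   6.6] M [0.036 0.21  0.265] w 0.0193
t12.7 p [0.5938 0.0379 0.1684] yaw 72.97 F [-1.6  1.9  7.6] M [0.045 0.189 0.223] w 0.0193
t12.8 p [0.5938 0.0379 0.1678] yaw 67.24 F [-1.  -0.5  7.9] M [0.052 0.149 0.32 ] w 0.0189
t12.8 p [0.5938 0.038  0.1673] yaw 61.51 F [-1.4  1.   7.9] M [0.183 0.251 0.349] w 0.0189
```

View pics/s3.png

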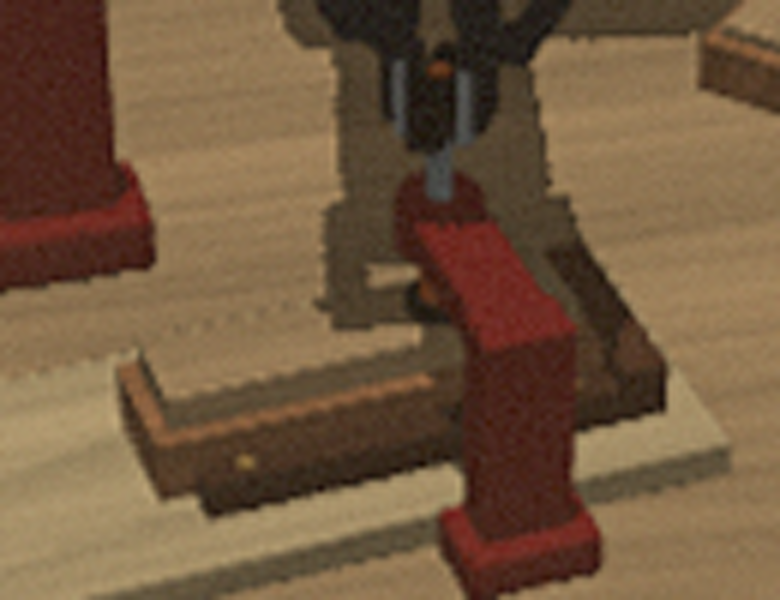

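The knob is held between the jaws and turning with the gripper; the foot at (430,300) is close to the wood but contact can't be told from this view. I go by torque.

```bash
python3 -m crank '[0,0,-0.1,0,0,-0.0005,0]'>/dev/null; python3 st.py;python3 -m crank '[0,0,-0.1,0,0,-0.0005,0]'>/dev/null; python3 st.py;python3 -m crank '[0,0,-0.1,0,0,-0.0005,0]'>/dev/null; python3 st.py;python3 -m crank '[0,0,-0.1,0,0,-0.0005,0]'>/dev/null; python3 st.py
```

```text
t13.0 p [0.5938 0.038  0.1668] yaw 55.91 F [-1.7  0.3  7. ] M [0.132 0.188 0.318] w 0.0187
t13.1 p [0.5938 0.038  0.1663] yaw 50.06 F [-0.9  1.3  6.9] M [0.163 0.117 0.317] w 0.0186
t13.2 p [0.5938 0.038  0.1658] yaw 44.33 F [-1.6  0.9  7. ] M [0.118 0.198 0.369] w 0.0191
t13.3 p [0.5939 0.038  0.1653] yaw 38.60 F [-1.1  2.2  6. ] M [0.093 0.138 0.402] w 0.0192
```

```bash
python3 -m crank '[0,0,-0.1,0,0,-0.0006,0]'>/dev/null; python3 st.py;python3 -m crank '[0,0,-0.1,0,0,-0.0005,0]'>/dev/null; python3 st.py;python3 -m crank '[0,0,-0.1,0,0,-0.0006,0]'>/dev/null; python3 st.py
```

```text
t13.4 p [0.5939 0.038  0.1647] yaw 32.88 F [-1.4  0.5  7.2] M [0.107 0.202 0.428] w 0.0187
t13.5 p [0.5939 0.038  0.1642] yaw 27.15 F [-0.4  0.4  7.3] M [0.156 0.181 0.404] w 0.0190
t13.6 p [0.5939 0.038  0.1636] yaw 21.42 F [-1.2  0.8  7.8] M [0.221 0.171 0.412] w 0.0189
```

```bash
cat > fit.py <<'E'
import numpy as np
from scipy.optimize import least_squares
y=np.array([148.78,145.26,141.81,136.15,130.27,124.53,118.8,113.07,107.34,101.61,95.88,90.16,84.42,78.7,72.97,67.24,61.51,55.91,50.06,44.33,38.6,32.88,27.15,21.42])
m=np.array([.305,.27,.274,.25,.321,.296,.333,.294,.286,.305,.221,.292,.267,.265,.223,.32,.349,.318,.317,.369,.402,.428,.404,.412])
f=lambda p:p[0]+.2*np.radians(np.maximum(p[1]-y,0))-m
r=least_squares(f,[.29,50]);c=np.linalg.inv(r.jac.T@r.jac)*r.fun.var();print(r.x,np.sqrt(np.diag(c)))
E
python3 fit.py
```

```text
[ 0.28013333 69.73920716] [0.00759121 3.55130646]
```

```bash
python3 -m crank '[0,0,-0.04,0,0,-0.0002,0]'>/dev/null; python3 st.py;python3 -m crank '[0,0,-0.04,0,0,-0.0002,0]'>/dev/null; python3 st.py
```

```text
t13.7 p [0.5939 0.038  0.1635] yaw 19.17 F [-0.6  1.   7.9] M [0.129 0.162 0.407] w 0.0186
t13.8 p [0.5939 0.038  0.1633] yaw 16.98 F [-0.4  1.6  7.1] M [0.19  0.233 0.499] w 0.0191
```

Torque puts contact near yaw 68°, and I am now about 50° past it. Let go and lift clear.

```bash
python3 -m crank '[0,0,0,0,0,0,10,0,0,0,0,0,0,50,0,0,0,0,0,0,50,0,0,0,0,0,0,50,0,0,0,0,0,0,50]'; python3 -m crank '[0,0,0,0,0,0.01,50,0,0,0,0,0,0.03,50,0,0,0,0,0,0.04,50,0,0,0,0,0,0.04,50,0,0,0,0,0,0.02,50,0,0,0,0,0,0,50,0,0,0,0,0,0,50,0,0,0,0,0,0,50]'
python3 - <<'E'
from h import *
w=cam("wrist"); s=cam("scene")
a=cv2.resize(w[0],None,fx=.625,fy=.625); b=cv2.resize(s[0][220:320,255:355],(400,400),interpolation=cv2.INTER_CUBIC)
p=np.zeros((400,800,3),np.uint8); p[:300,:400]=a; p[:,400:]=b
cv2.imwrite("pics/end.png",p[:,:,::-1])
E
```

```text
time_s: 14.3
position: [0.5934, 0.0378, 0.1619]
tool_rot: [[0.956, 0.293, -0.001], [0.293, -0.956, 0.0], [-0.001, -0.0, -1.0]]
ft_force: [0.3, -0.6, -0.2]
grip_width: 0.0428
time_s: 15.1
position: [0.5932, 0.0378, 0.3009]
tool_rot: [[0.956, 0.293, -0.003], [0.293, -0.956, 0.0], [-0.002, -0.001, -1.0]]
ft_force: [-0.7, 0.6, 0.1]
grip_width: 0.0426
```

View pics/end.png

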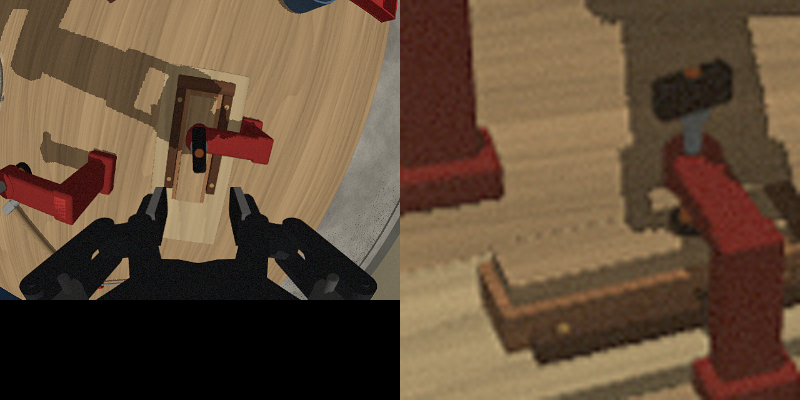

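The gripper is clear. The knob bar at (200,150) is still square to the jaws, so it did not slip in the grip. The blank runs up to the stop and the foot is on the field.

```bash
python3 -c "
from rig import *;print(close_job())"
```

```text
the job is handed in; nothing more can be done
None
```

I slid the drawer front home against the end stop, turned the small clamp's knob down onto the wood, let go, and handed the job in at about 15 s of the 72 s allowed.

- **Drawer front:** It moved with about 3 N of push. It stalled at the stop with the push rising to 11 N, with the gripper within a millimetre of where it should stop. In a wrist picture taken just after, its free end measured -131 to -132 mm along the jig, against -135 mm at home. I put that 3 mm down to the camera calibration and reading the pixels by eye.
- **Clamp:** Turning clockwise took about 0.28 N m with the foot free. A fit of the rising torque put the foot's contact at about 70° tool yaw (±4°). I stopped at 17°, which is about 50° past contact rather than the 45° asked. The force along the screw stayed below 9 N throughout.
- **Knob grip:** At 40 N grip the width read 19 mm instead of the knob's 16 mm, which I can't explain. The bar was still square to the jaws after release, so it had not slipped.
- **Last checks:** The final picture shows the gripper clear, the drawer front up to the stop and the foot apparently on the wood. I judged contact by torque, because no view shows the foot clearly. The single torque readings scatter by about 0.03 N m, and the last two disagreed (0.41 and 0.50 N m, against about 0.46 expected). I touched none of the other things on the bench.

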